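Put the calibration weights away in their pots

TASK

Put the four steel calibration weights away, each standing upright on the floor of the round wooden pot of its own size: the largest weight in the largest pot, the next in the next, down to the smallest in the smallest. Set them down gently, without dropping them or knocking any over, and leave the rubber stopper and the tape roll where they are.

Things in the scene. Friction and masses are not known exactly. Their poses are not given: they have to be found in the camera images.
- weight_42: The largest of four loose steel calibration weights, upright: body 42 mm in diameter and 44 mm high, a narrower neck 4 mm high, then a round knob 22 mm in diameter, its top 62 mm above the foot. About 500 g. Origin: centre of the underside; z up along the axis. Grip the knob from above, fingertips at the neck, to keep the fingers above a pot's rim.
- weight_34: The second largest of four loose steel calibration weights, upright: body 34 mm in diameter and 35 mm high, a narrower neck 4 mm high, then a round knob 19 mm in diameter, its top 51 mm above the foot. About 260 g. Origin: centre of the underside; z up along the axis. Grip the knob from above, fingertips at the neck, to keep the fingers above a pot's rim.
- weight_26: The third largest (second smallest) of four loose steel calibration weights, upright: body 26 mm in diameter and 26 mm high, a narrower neck 4 mm high, then a round knob 16 mm in diameter, its top 40 mm above the foot. About 120 g. Origin: centre of the underside; z up along the axis. Grip the knob from above, fingertips at the neck, to keep the fingers above a pot's rim.
- weight_18: The smallest of four loose steel calibration weights, upright: body 18 mm in diameter and 17 mm high, a narrower neck 4 mm high, then a round knob 13 mm in diameter, its top 30 mm above the foot. About 40 g. Origin: centre of the underside; z up along the axis. Grip the knob from above, fingertips at the neck, to keep the fingers above a pot's rim.
- pot_68: The largest of four fixed open round storage pots of pale turned wood with a grey felt floor: 68 mm outside diameter, bore 58 mm, rim 16 mm above the worktop, inner floor 6 mm above the worktop. Belongs to the 42 mm weight, which stands in it with 8 mm to spare all round. Origin: centre of the underside; z up.
- pot_60: The second largest of four fixed open round storage pots of pale turned wood with a grey felt floor: 60 mm outside diameter, bore 50 mm, rim 16 mm above the worktop, inner floor 6 mm above the worktop. Belongs to the 34 mm weight, which stands in it with 8 mm to spare all round. Origin: centre of the underside; z up.
- pot_52: The third largest (second smallest) of four fixed open round storage pots of pale turned wood with a grey felt floor: 52 mm outside diameter, bore 42 mm, rim 16 mm above the worktop, inner floor 6 mm above the worktop. Belongs to the 26 mm weight, which stands in it with 8 mm to spare all round. Origin: centre of the underside; z up.
- pot_44: The smallest of four fixed open round storage pots of pale turned wood with a grey felt floor: 44 mm outside diameter, bore 34 mm, rim 16 mm above the worktop, inner floor 6 mm above the worktop. Belongs to the 18 mm weight, which stands in it with 8 mm to spare all round. Origin: centre of the underside; z up.
- stopper: Bystander: a loose brown rubber stopper, 30 mm in diameter and 28 mm high. Origin: centre of the underside. Not a weight; to be left alone.
- tape_roll: Bystander: a loose roll of pale label tape lying flat, 66 mm in diameter, 19 mm high. Origin: centre of the underside. To be left alone. Behind it on the left stands a tall fixed instrument cabinet, its face about 0.62 m ahead of the robot base (y 0.02 to 0.46): keep the wrist clear of it when swinging across.

How it is judged:
By the outcome, as a careful person would: the job done as asked, in the order asked, and still so for the second after the job is handed in, with the robot touching nothing.
It also fails if it takes over 96 s, if anything falls off the work surface, if the arm or the gripper's body presses on something with over 40 N, if the wrist force passes 120 N, or if a joint passes its speed limit or range.

ROBOT

A 6-joint arm with a two-finger parallel gripper is mounted at the origin on a cart in front of the work surface, level with it; the furniture and walls round the work are solid. World frame = base frame: x ahead of the robot, y to its left, z up, the work surface at z = 0. Lengths are in mm, angles in rad, forces in N, time in s.
With the tool pointing down it reaches from about 350 to 975 mm from the base axis. Payload 7.1 kg.
Tool frame: the origin (TCP) lies between the finger pads; the fingertips stand 14 mm ahead of it and the grasp point (between the pads) lies 5 mm behind it; z points along the fingers, y is the line along which they close (so a half turn about z gives the same grasp; the last joint's range is limited). The gripper opens to 88 mm and grips with 3 to 60 N. Pads are 20 mm wide; open, the fingers measure 115 mm over their backs; the gripper's body (75 mm by 178 mm) begins 61 mm behind the grasp point.
Start: joints at [1.184, 0.423, 1.63, -0, 1.089, -0.019], TCP at [224.695, 583.196, 236.675] pointing down, gripper open.
Joint ranges: [-3, 3], [-0.9, 2.11], [0.09, 2.58], [-1.31, 4.45], [0.11, 2.69], [-2.54, 2.54]. Speed limits (rad/s): [2.39, 2.39, 3.01, 3.14, 3.14, 3.14].

INTERFACE

Orientations are given as a rotation vector (axis times angle).
In Python, from workcell import ctrl gives the robot as it stands. The module is installed in compiled form; this text tells all that it offers.
- The arm moves only by the tool servo_tool, never from a script. Its argument "plan" is a list of rows, each a list of 3 entries, a list of its own where there are three numbers: the closure, from 0 (fully open) to 1 (shut), then the shift along the world's x, y, z in mm, then the turn about the world's z in degrees. In form: [[hand, [x, y, z], yaw], ...]. A call has 1 to 10 rows; each row is the pose to reach, as a shift and turn from the pose commanded when the call began; what a row does not reach only later rows make up. A row lasts 1/12 s, in which the tool goes at most 41.7 mm and 7.16 degrees, less where a joint would pass 70% of its speed; a pose out of reach is approached as far as the arm can. A call with a gripper value outside its range is refused whole. The fingers move at their own pace and stop on an object; the grip force is fixed at half the most. Time passes only in rows, so rows that repeat a pose let the fingers close. It gives the time, the measured TCP pose, the force, the opening and the grip force at its end, in the units of the state.
- ctrl.get_obs(): the state, without advancing time (a new reading comes with each control period).
- ctrl.get_image(name): name is "scene" or "top" or "wrist"; returns the picture (420x560x3 uint8, blue, green, red); there is no depth.
- ctrl.camera_info(name): a dict with "fovy" (degrees; the focal length in pixels is half the picture's height over the tangent of half this angle, whatever the lens; pixels are square), "cx", "cy" (the principal point, pixels), "rvec" (rotation vector, rad) and "tvec" (3), from world to camera coordinates, as OpenCV has them; the wrist camera has in their place "T_tool_cam" (4x4, takes a point from camera to tool coordinates, whose origin is the TCP and whose axes are the flange's). Camera axes: x right, y down, z forward; pixel columns grow to the right and rows downward; lengths in mm; the calibration is good to about 2 mm. A picture is of the moment at which its call begins: read the wrist's pose just before it. camera_info takes no time and is no camera call.
- ctrl.close_job(): hands the job in; it is judged then, once.
The state is a dict: "t": time; "qpos": joint angles; "qvel": joint speeds; "joint_torque": joint torques, N m; "ee_pos": TCP position; "orientation": TCP orientation; "ft_force": force on the tool from outside, world axes, zero at the start; "moment": the same for the moment, N m; "width": finger opening in mm; "grasp_force": force on a finger pad.
Only numpy, scipy, OpenCV 4.12 (cv2) and the standard library are available. Lean on these libraries where they do the work, as an engineer would, in place of code of your own. Each camera call takes 0.05 s, during which the arm holds its last target. There are 200 camera calls.

## Working session

There is one attempt and no reset: what is moved stays moved. The work goes in short steps, Python scripts to look and compute and a tool call to move; the robot and the scene stay as the last step left them, time stands still between calls to the robot, and variables do not carry over. Pictures are saved under pics/ and viewed, at most 14 in all, crops included, and the job is handed in when it is done.

Besides the shell and the picture viewer there is one more tool, called as name(argument=value, ...), one argument or row to a line, values as JSON. servo_tool: Moves the arm, as the interface text tells. Its arguments: {"type":"object","properties":{"plan":{"type":"array"}},"required":["plan"]}

```bash
mkdir -p pics; python3 - <<'E'
from workcell import ctrl
import cv2
o=ctrl.get_obs();print({k:o[k] for k in('t','ee_pos','orientation','width')})
for n in('scene','top','wrist'):
    print(n,ctrl.camera_info(n)); cv2.imwrite(f'pics/{n}0.png',ctrl.get_image(n))
E
```

```text
{'t': 0.0, 'ee_pos': array([224.5154056 , 582.67929944, 235.90456287]), 'orientation': array([-5.74457703e-01, -3.08831806e+00,  2.42077640e-03]), 'width': 87.72741365487886}
scene {'fovy': 45.22730241489592, 'cx': 287.1614151928402, 'cy': 209.03818348172325, 'rvec': array([ 2.28377008, -0.81461961,  0.32710511]), 'tvec': array([-375.69445929,  250.06828343, 1099.18582752])}
top {'fovy': 54.49368008587986, 'cx': 269.39759983507565, 'cy': 209.64790213855807, 'rvec': array([ 2.10809303, -2.16374274,  0.11277656]), 'tvec': array([ 24.11616249, 482.93735114, 966.07944025])}
wrist {'fovy': 61.33095438603509, 'cx': 282.9446597871403, 'cy': 205.7356417789604, 'T_tool_cam': array([[-2.84981952e-04, -9.63996382e-01, -2.65915202e-01,
         7.23483940e+01],
       [ 9.99999692e-01, -8.03224234e-05, -7.80517012e-04,
         2.19264647e-01],
       [ 7.31056622e-04, -2.65915343e-01,  9.63996108e-01,
        -1.48762761e+02],
       [ 0.00000000e+00,  0.00000000e+00,  0.00000000e+00,
         1.00000000e+00]])}
```

View pics/scene0.png

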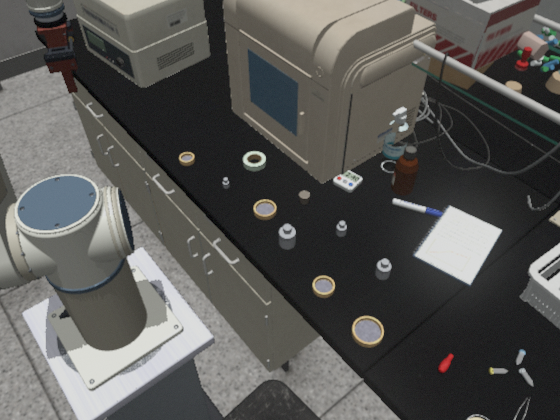

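View pics/top0.png

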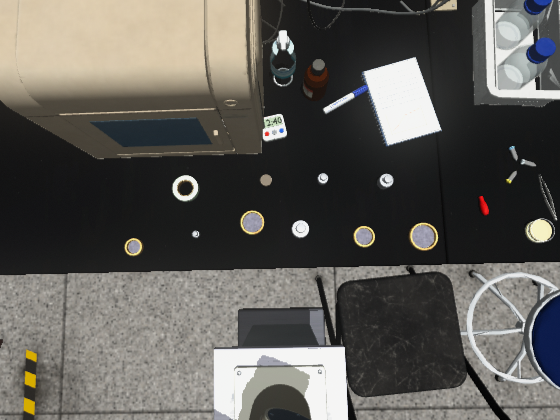

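The views show four pots, at scene pixels (187,158), (265,209), (323,287) and (368,331), smallest to largest in apparent size except that the middle two need checking. The weights are at (226,183), (342,228), (383,269) and (287,236), smallest to largest. In the top view the pots are at (134,247), (364,236), (252,222) and (424,236), and the weights at (196,234), (323,179), (386,181) and (300,229).

```bash
cat > h.py <<'E'
import numpy as np, cv2
from scipy.spatial.transform import Rotation as R
from workcell import ctrl
def cam(n,obs=None):
    """f, cx, cy, camera-to-world rotation, camera centre"""
    i=ctrl.camera_info(n); f=210/np.tan(np.radians(i['fovy']/2))
    if n=='wrist':
        T=np.array(i['T_tool_cam']); Rt=R.from_rotvec(obs['orientation']).as_matrix()
        return f,i['cx'],i['cy'],Rt@T[:3,:3],Rt@T[:3,3]+obs['ee_pos']
    Rw=R.from_rotvec(i['rvec']).as_matrix()
    return f,i['cx'],i['cy'],Rw.T,-Rw.T@i['tvec']
def ray(c,p):
    d=c[3]@np.array([(p[0]-c[1])/c[0],(p[1]-c[2])/c[0],1]); return c[4],d/np.linalg.norm(d)
def plane(c,p,z):
    o,d=ray(c,p); return o+d*(z-o[2])/d[2]
def proj(c,P):
    q=c[3].T@(np.asarray(P)-c[4]); return c[0]*q[:2]/q[2]+[c[1],c[2]]
def tri(rays):
    """least-squares meeting point and mean miss distance"""
    M=[np.eye(3)-np.outer(d,d) for o,d in rays]
    X=np.linalg.solve(sum(M),sum(m@o for m,(o,d) in zip(M,rays)))
    return X,np.mean([np.linalg.norm(m@(X-o)) for m,(o,d) in zip(M,rays)])
def blobs(im,kind,amin=15):
    h=cv2.cvtColor(im,cv2.COLOR_BGR2HSV)
    m=cv2.inRange(h,(10,70,90),(32,255,255)) if kind=='pot' else cv2.inRange(h,(0,0,75),(179,60,255))
    cs=cv2.findContours(m,cv2.RETR_EXTERNAL,cv2.CHAIN_APPROX_NONE)[0]
    return [c for c in cs if cv2.contourArea(c)>=amin]
E
python3 - <<'E'
from h import *
S={'p68':(368,331),'p60':(265,209),'p52':(323,287),'p44':(187,158),'w42':(287,236),'w34':(383,269),'w26':(342,228),'w18':(226,183)}
T={'p68':(424,236),'p60':(252,222),'p52':(364,236),'p44':(134,247),'w42':(300,229),'w34':(386,181),'w26':(323,179),'w18':(196,234)}
ims={n:cv2.imread(f'pics/{n}0.png') for n in('scene','top')}; C={n:cam(n) for n in ims}
for k in S:
    r=[];s=''
    for n,g in(('scene',S[k]),('top',T[k])):
        b=blobs(ims[n],'pot' if k[0]=='p' else 'w',8)
        b=min(b,key=lambda c:np.hypot(*(np.mean(c.reshape(-1,2),0)-g)))
        c=cv2.fitEllipse(b) if len(b)>5 else (np.mean(b.reshape(-1,2),0),)
        r.append(ray(C[n],c[0])); s+=f' {n} {np.round(c[0],1)} {np.round(c[1],1) if len(c)>1 else ""} plane16 {plane(C[n],c[0],16).round(0)}'
    X,e=tri(r); print(k,X.round(1),round(e,1),s)
E
```

```text
p68 [ 409.8 -363.8   11.9] 0.2  scene [367.4 330.5] [29.9 32.5] plane16 [ 408. -365.   16.] top [423.4 236.2] [26.9 28.1] plane16 [ 410. -363.   16.]
p60 [456.1  57.   11.1] 0.1  scene [264.4 208.4] [19.3 23. ] plane16 [453.  53.  16.] top [251.8 222.1] [23.4 23.7] plane16 [456.  57.  16.]
p52 [ 413.7 -218.6   11.5] 0.4  scene [323.1 285.5] [21.4 22.3] plane16 [ 411. -221.   16.] top [363.8 236.1] [20.4 21.2] plane16 [ 414. -218.   16.]
p44 [403.2 356.1  10.5] 0.3  scene [186.4 157.7] [12.7 15.6] plane16 [401. 350.  16.] top [132.9 246.6] [17.1 17.6] plane16 [403. 354.  16.]
w42 [434.6 -61.5  31.3] 0.6  scene [286.6 234.6] [16. 25.] plane16 [442. -51.  16.] top [300.  228.6] [16.8 17.2] plane16 [436. -62.  16.]
w34 [ 549.3 -277.7   25.6] 1.0  scene [383.4 267.9] [14.4 20.9] plane16 [ 555. -273.   16.] top [386. 180.] [13.2 13.9] plane16 [ 552. -281.   16.]
w26 [ 559.8 -122.3   28.1] 0.3  scene [341.2 225.6] [10.  10.6] plane16 [ 568. -115.   16.] top [322.6 178. ] [ 9.5 10.5] plane16 [ 562. -123.   16.]
w18 [430.1 197.8  18. ] 0.2  scene [225.1 181.6] [ 5.9 10. ] plane16 [431. 200.  16.] top [195.2 233.8] [6.5 7.1] plane16 [430. 198.  16.]
```

servo_tool(
  plan=[
    [0,[12,-36,0],0],
    [0,[24,-72,0],0],
    [0,[36,-108,0],0],
    [0,[48,-144,0],0],
    [0,[60,-180,0],0],
    [0,[72,-216,0],0],
    [0,[84,-252,0],0],
    [0,[96,-288,0],0],
    [0,[108,-324,0],0],
    [0,[120,-360,0],0],
  ],
)

```text
t: 0.98
ee_pos: [344.7, 221.5, 236.7]
orientation: [0.574, 3.089, 0.0]
ft_force: [-0.3, -0.2, -0.1]
width: 88.0
grasp_force: 0.0
```

servo_tool(
  plan=[
    [0,[11,-36,0],0],
    [0,[23,-72,0],0],
    [0,[34,-108,0],0],
    [0,[45,-144,0],0],
    [0,[56,-180,0],0],
    [0,[68,-215,0],0],
    [0,[79,-250,0],0],
    [0,[90,-285,0],0],
    [0,[90,-285,0],0],
    [0,[90,-285,0],0],
  ],
)

```text
t: 1.82
ee_pos: [434.8, -63.4, 236.5]
orientation: [-0.581, -3.087, -0.0]
ft_force: [-0.2, -0.5, 0.2]
width: 87.7
grasp_force: 0.0
```

```bash
python3 - <<'E'
from h import *
o=ctrl.get_obs();im=ctrl.get_image('wrist');cv2.imwrite('pics/w1.png',im)
print(o['t'],o['ee_pos'],o['orientation'],o['qpos'].round(2))
c=cam('wrist',o)
for k,P in dict(w42=(434.6,-61.5,62),p60=(456,57,16),w26=(560,-122,40)).items(): print(k,proj(c,P))
E
```

```text
1.8167 [434.80670344 -63.35084023 236.49345037] [-5.80643246e-01 -3.08707255e+00 -1.24505499e-04] [-0.17  0.15  2.02  0.    0.97 -1.37]
w42 [284.74856047 187.54538732]
p60 [398.08715867 156.28083682]
w26 [274.6855733 306.873074 ]
```

View pics/w1.png

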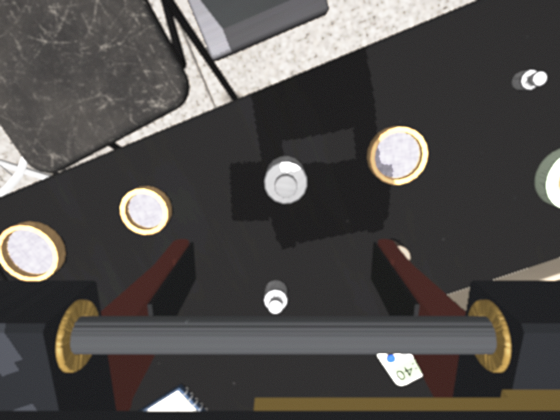

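The wrist view shows the knob of weight_42 at (285,187), pot_60 at (398,155), pot_52 at (146,211), pot_68 at (30,250), weight_26 at (275,300) and weight_18 at (538,78). These match the projections. I'll take a second view for the baseline.

servo_tool(
  plan=[
    [0,[5,-25,0],0],
    [0,[12,-60,0],0],
    [0,[20,-95,0],0],
    [0,[25,-120,0],0],
    [0,[25,-120,0],0],
    [0,[25,-120,0],0],
    [0,[25,-120,0],0],
  ],
)

```text
t: 2.45
ee_pos: [459.1, -180.1, 236.3]
orientation: [-0.572, -3.088, -0.001]
ft_force: [0.4, 0.1, 0.0]
width: 87.8
grasp_force: 0.0
```

```bash
cat >> h.py <<'E'
def snap(name):
    o=ctrl.get_obs(); im=ctrl.get_image('wrist'); cv2.imwrite(f'pics/{name}.png',im)
    np.savez(f'pics/{name}.npz',ee_pos=o['ee_pos'],orientation=o['orientation']); return o
def load(name):
    return cv2.imread(f'pics/{name}.png'),cam('wrist',np.load(f'pics/{name}.npz'))
def pot_px(im,g,tol=25):
    b=[cv2.fitEllipse(cv2.convexHull(c)) for c in blobs(im,'pot',60) if len(cv2.convexHull(c))>5]
    b=[e for e in b if np.hypot(*(np.array(e[0])-g))<tol]
    return max(b,key=lambda e:e[1][0]) if b else None
def knob_px(im,c,g,r,tol=18):
    """Hough circle of expected pixel radius r nearest the guess g"""
    k=4; x0,y0=[int(v-40) for v in g]; x0=max(x0,0); y0=max(y0,0)
    s=cv2.resize(cv2.cvtColor(im[y0:y0+80,x0:x0+80],cv2.COLOR_BGR2GRAY),None,fx=k,fy=k,interpolation=cv2.INTER_CUBIC)
    H=cv2.HoughCircles(cv2.GaussianBlur(s,(9,9),2),cv2.HOUGH_GRADIENT,1.2,6,param1=80,param2=12,minRadius=int(k*r*.8),maxRadius=int(k*r*1.2))
    if H is None: return None
    H=[(x/k+x0-.4,y/k+y0-.4,q/k) for x,y,q in H[0]]
    H=[h for h in H if np.hypot(h[0]-g[0],h[1]-g[1])<tol]
    return H[0] if H else None
E
python3 - <<'E'
from h import *
im=cv2.imread('pics/w1.png')
np.savez('pics/w1.npz',ee_pos=[434.80670344,-63.35084023,236.49345037],orientation=[-5.80643246e-01,-3.08707255,-1.245e-04])
o=snap('w2');print(o['t'],o['ee_pos'])
P={'p68':(409.8,-363.8),'p60':(456,57),'p52':(413.7,-218.6)}
W={'w42':(434.6,-61.5,62,11),'w34':(549.3,-277.7,51,9.5),'w26':(559.8,-122.3,40,8)}
V=[load('w1'),load('w2')]
dbg=V[1][0].copy()
for k,p in P.items():
    es=[pot_px(im,proj(c,(*p,16))) for im,c in V]
    print(k,[None if e is None else np.round([*e[0],*e[1]],1) for e in es],[plane(c,e[0],16).round(1)[:2] for (im,c),e in zip(V,es) if e], tri([ray(c,e[0]) for (im,c),e in zip(V,es)]) if all(es) else '')
for k,p in W.items():
    es=[]
    for im,c in V:
        g=proj(c,p[:3]); d=np.linalg.norm(np.array(p[:3])-c[4]); es.append(knob_px(im,c,g,c[0]*p[3]/d) if 0<g[0]<560 else None)
        print('  exp',g.round(),round(c[0]*p[3]/d,1),end='')
    print(k,es,[plane(c,e[:2],p[2]-p[3]*.5).round(1)[:2] for (im,c),e in zip(V,es) if e],tri([ray(c,e[:2]) for (im,c),e in zip(V,es)]) if all(es) else '')
    if es[1]: cv2.circle(dbg,tuple(int(round(v)) for v in es[1][:2]),int(es[1][2]),(0,0,255),1)
cv2.imwrite('pics/w2d.png',dbg)
E
```

```text
2.45 [ 459.12528982 -180.13376201  236.34049217]
p68 [array([ 30. , 251.2,  60.7,  69.7]), array([109.4, 195.1,  63.9,  70.1])] [array([ 408.3, -357.7]), array([ 408.6, -360. ])] (array([ 409.00737672, -364.08863276,    8.6464324 ]), np.float64(0.11190523209067513))
p60 [array([397.9, 154.8,  59.3,  62.3]), array([502.6,  91.1,  61.8,  72.7])] [array([454.5,  57.3]), array([454.4,  55.3])] (array([455.63315622,  58.73226827,  10.11957853]), np.float64(0.20035917696771618))
p52 [array([144.9, 210.2,  49.9,  52.8]), array([233.3, 150.6,  51.9,  53. ])] [array([ 412.4, -215.5]), array([ 412.6, -217.4])] (array([ 412.97970886, -218.36487809,   10.19192639]), np.float64(0.0862848089759213))
  exp [285. 188.] 11.8  exp [398. 116.] 11.5w42 [(np.float32(284.25), np.float32(189.35), np.float32(13.809999)), (np.float32(395.85), np.float32(115.35), np.float32(12.51))] [array([437.2, -63. ]), array([433.7, -61.6])] (array([434.42093388, -62.83408853,  62.53216177]), np.float64(1.5106540892190425))
  exp [140. 350.] 7.5  exp [227. 297.] 8.6w34 [None, (np.float32(228.45001), np.float32(293.85), np.float32(9.75))] [array([ 548.6, -276.7])] 
  exp [274. 307.] 7.0  exp [369. 252.] 7.4w26 [(np.float32(274.85), np.float32(305.95), np.float32(7.7200003)), (np.float32(362.55002), np.float32(248.35), np.float32(8.57))] [array([ 561.2, -122.4]), array([ 555. , -126.8])] (array([ 562.97798669, -125.17473565,   26.36516567]), np.float64(3.2337630645566895))
```

View pics/w2d.png

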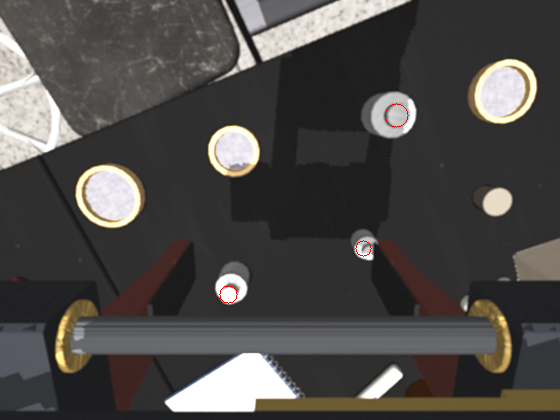

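Pot rims and weight knobs agree between the wrist, top and scene views. The knob of weight_42 measures z≈62 (expected 62), and the pots are within 2 mm. The overlay sits on the knobs at (396,115), (228,294) and roughly (363,248). Next I grasp weight_42.

servo_tool(
  plan=[
    [0,[-7,35,0],0],
    [0,[-15,70,-5],0],
    [0,[-22,105,-25],0],
    [0,[-25,119,-55],0],
    [0,[-25,119,-90],0],
    [0,[-25,119,-120],0],
    [0,[-25,119,-135],0],
    [0,[-25,119,-135],0],
    [0,[-25,119,-135],0],
  ],
)

```text
t: 3.25
ee_pos: [433.9, -61.6, 101.5]
orientation: [-0.571, -3.087, -0.0]
ft_force: [0.4, -0.0, 1.1]
width: 87.8
grasp_force: 0.0
```

```bash
python3 - <<'E'
from h import *
o=snap('w3');print(o['t'],o['ee_pos'],o['orientation'],o['ft_force'])
im,c=load('w3'); g=proj(c,(434.5,-62.5,62)); r=c[0]*11/np.linalg.norm(np.array((434.5,-62.5,62))-c[4])
k=knob_px(im,c,g,r); print(g,r,k, k and plane(c,k[:2],58)); print(proj(c,o['ee_pos']))
E
```

```text
3.25 [433.89822511 -61.64227021 101.47626747] [-5.71479697e-01 -3.08704095e+00 -1.03749114e-04] [ 0.39369237 -0.04750921  1.06780226]
[281.82698194 242.05088428] 19.285686099151285 (np.float32(284.25), np.float32(234.75), np.float32(18.46)) [432.25115244 -60.1568912   58.        ]
[282.74800009 271.46505863]
```

View pics/w3.png

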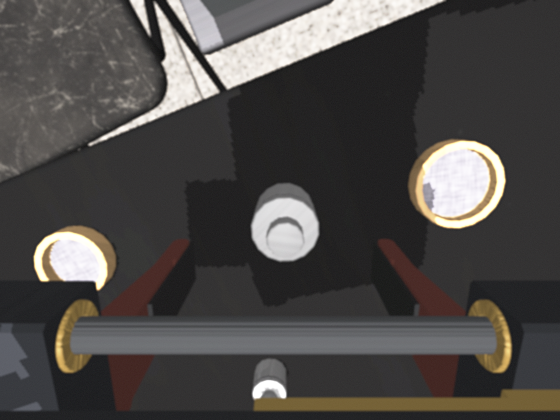

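The knob of weight_42 is at (286,235), midway between the fingers at about 190 and 380, within 2 mm. I go down and close.

servo_tool(
  plan=[
    [0,[-1,1,-15],0],
    [0,[-1,1,-30],0],
    [0,[-1,1,-38],0],
    [0,[-1,1,-41],0],
    [0,[-1,1,-41],0],
    [1,[-1,1,-41],0],
    [1,[-1,1,-41],0],
    [1,[-1,1,-41],0],
    [1,[-1,1,-41],0],
    [1,[-1,1,-41],0],
  ],
)

```text
t: 4.13
ee_pos: [433.9, -61.9, 61.0]
orientation: [0.575, 3.088, 0.0]
ft_force: [-0.3, 0.2, 0.1]
width: 58.4
grasp_force: 0.0
```

servo_tool(
  plan=[
    [1,[0,0,0],0],
    [1,[0,0,0],0],
    [1,[0,0,0],0],
    [1,[0,0,0],0],
    [1,[0,0,0],0],
    [1,[0,0,0],0],
  ],
)

```text
t: 4.63
ee_pos: [433.8, -61.7, 60.7]
orientation: [0.575, 3.088, 0.0]
ft_force: [0.2, 0.3, -0.2]
width: 21.0
grasp_force: 30.0
```

servo_tool(
  plan=[
    [1,[0,0,4],0],
    [1,[0,0,14],0],
    [1,[0,0,28],0],
    [1,[0,-4,40],0],
    [1,[-1,-15,48],0],
    [1,[-3,-35,50],0],
    [1,[-5,-60,50],0],
    [1,[-7,-87,50],0],
    [1,[-9,-114,50],0],
    [1,[-12,-141,50],0],
  ],
)

```text
t: 5.47
ee_pos: [421.3, -203.9, 111.3]
orientation: [0.574, 3.089, -0.0]
ft_force: [1.2, -0.3, -4.7]
width: 21.0
grasp_force: 30.0
```

servo_tool(
  plan=[
    [1,[-2,-27,0],0],
    [1,[-4,-54,0],0],
    [1,[-7,-81,0],0],
    [1,[-9,-107,0],0],
    [1,[-11,-130,0],0],
    [1,[-12,-147,0],0],
    [1,[-13,-156,0],0],
    [1,[-13,-159,0],0],
    [1,[-13,-159,0],0],
    [1,[-13,-159,0],0],
  ],
)

```text
t: 6.3
ee_pos: [408.3, -360.7, 110.6]
orientation: [-0.574, -3.088, -0.001]
ft_force: [0.1, 0.7, -4.1]
width: 20.8
grasp_force: 30.0
```

```bash
python3 - <<'E'
from h import *
o=snap('w4');print(o['t'],o['ee_pos'],o['orientation'],o['ft_force'],o['width'],o['grasp_force'],o['qpos'][5])
im,c=load('w4'); print(proj(c,(409,-362,16)),proj(c,o['ee_pos']-[0,0,61]))
e=pot_px(im,proj(c,(409,-362,16)),60); print(e, e and plane(c,e[0],13))
E
```

```text
6.3 [ 408.32951136 -360.71231234  110.58500533] [-5.73986536e-01 -3.08765574e+00 -1.36565856e-03] [ 0.12457145  0.66850777 -4.12993132] 20.814027161672097 29.999020993709564 -1.9488897904263198
[281.48818576 214.36427667] [282.80562769 228.1791308 ]
((281.28851318359375, 213.14361572265625), (94.86176300048828, 95.47364044189453), 94.01993560791016) [ 408.92303052 -362.13856804   13.        ]
```

View pics/w4.png

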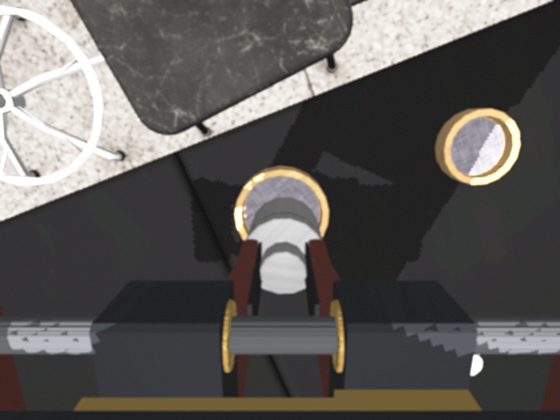

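Weight_42 is held upright, and the pot_68 rim is centred at (281,213). That puts it at (408.9,-362.1), and the tool is within 1 mm of it. I lower gently.

servo_tool(
  plan=[
    [1,[0,0,-8],0],
    [1,[0,0,-20],0],
    [1,[0,0,-30],0],
    [1,[0,0,-37],0],
    [1,[0,0,-41],0],
    [1,[0,0,-42],0],
    [1,[0,0,-43],0],
    [1,[0,0,-43],0],
  ],
)

```text
t: 7.02
ee_pos: [408.8, -361.9, 67.6]
orientation: [-0.575, -3.089, 0.0]
ft_force: [-0.1, -0.3, -4.4]
width: 21.3
grasp_force: 30.0
```

servo_tool(
  plan=[
    [1,[0,0,-0.5],0],
    [1,[0,0,-1],0],
    [1,[0,0,-1],0],
  ],
)

```text
t: 7.27
ee_pos: [408.8, -362.0, 66.9]
orientation: [0.575, 3.088, -0.0]
ft_force: [0.5, 0.5, -4.5]
width: 20.9
grasp_force: 30.0
```

Not touching yet, so I lower in small steps.

servo_tool(
  plan=[
    [1,[0,0,-0.3],0],
    [1,[0,0,-0.6],0],
    [1,[0,0,-0.6],0],
  ],
)

```text
t: 7.52
ee_pos: [409.0, -362.0, 66.7]
orientation: [0.574, 3.088, -0.001]
ft_force: [0.1, 1.2, 2.5]
width: 21.4
grasp_force: 30.0
```

servo_tool(
  plan=[
    [0,[0,0,0],0],
    [0,[0,0,0],0],
    [0,[0,0,0],0],
    [0,[0,0,0],0],
    [0,[0,0,0],0],
    [0,[0,0,0],0],
    [0,[0,0,10],0],
    [0,[0,0,30],0],
    [0,[0,0,50],0],
    [0,[0,0,54],0],
  ],
)

```text
t: 8.35
ee_pos: [410.0, -363.0, 123.3]
orientation: [0.574, 3.085, -0.004]
ft_force: [0.3, -0.6, 0.2]
width: 84.2
grasp_force: 0.0
```

servo_tool(
  plan=[
    [0,[20,12,0],0],
    [0,[50,30,0],0],
    [0,[80,48,0],0],
    [0,[110,66,0],0],
    [0,[132,79,-10],0],
    [0,[140,84,-22],0],
    [0,[140,84,-22],0],
    [0,[140,84,-22],0],
  ],
)

```text
t: 9.02
ee_pos: [547.3, -277.2, 96.8]
orientation: [-0.572, -3.086, -0.001]
ft_force: [-0.0, 0.3, 0.2]
width: 87.8
grasp_force: 0.0
```

```bash
python3 - <<'E'
from h import *
o=snap('w5');print(o['t'],o['ee_pos'],o['ft_force'],o['width'])
im,c=load('w5'); g=proj(c,(549,-277.5,51)); r=c[0]*9.5/np.linalg.norm(np.array((549,-277.5,51))-c[4])
k=knob_px(im,c,g,r); print(g,r,k, k and plane(c,k[:2],49)); print(proj(c,o['ee_pos']-[0,0,o['ee_pos'][2]-51]))
# height of knob: w2 + w5
i2,c2=load('w2'); k2=(228.45,293.85); print(k and tri([ray(c,k[:2]),ray(c2,k2)]))
E
```

```text
9.0167 [ 547.32700499 -277.24820281   96.82499261] [-0.00399611  0.26708455  0.1501108 ] 87.75968568546253
[283.46418904 239.45444754] 16.157838446671377 (np.float32(286.25), np.float32(233.25), np.float32(15.54)) [ 546.66657188 -274.84640548   49.        ]
[282.83985806 236.79625228]
(array([ 545.47127319, -274.34457675,   52.83229873]), np.float64(0.10274975161405954))
```

View pics/w5.png

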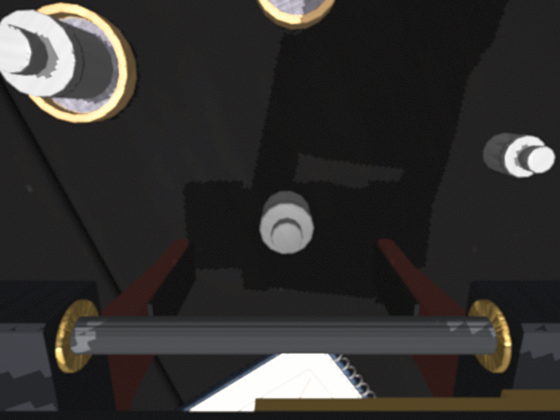

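Weight_42 stands upright in pot_68. The weight_34 knob is at (286,233), at z≈53 from two views (expected 51), and the tool is 2 mm off it. I go down and grip.

servo_tool(
  plan=[
    [0,[-1,1,-18],0],
    [0,[-1,1,-35],0],
    [0,[-1,1,-44],0],
    [0,[-1,1,-47],0],
    [1,[-1,1,-47],0],
    [1,[-1,1,-47],0],
    [1,[-1,1,-47],0],
    [1,[-1,1,-47],0],
    [1,[-1,1,-47],0],
    [1,[-1,1,-47],0],
  ],
)

```text
t: 9.9
ee_pos: [548.0, -276.9, 51.6]
orientation: [0.574, 3.088, -0.0]
ft_force: [0.6, 0.2, -0.9]
width: 51.2
grasp_force: 0.0
```

servo_tool(
  plan=[
    [1,[0,0,0],0],
    [1,[0,0,0],0],
    [1,[0,0,0],0],
    [1,[0,0,0],0],
    [1,[0,0,0],0],
    [1,[0,0,0],0],
  ],
)

```text
t: 10.4
ee_pos: [547.7, -276.7, 51.0]
orientation: [-0.575, -3.089, -0.0]
ft_force: [-0.0, 0.8, 0.2]
width: 18.0
grasp_force: 30.0
```

servo_tool(
  plan=[
    [1,[0,0,4],0],
    [1,[0,0,16],0],
    [1,[0,0,34],0],
    [1,[0,0,50],0],
    [1,[-2,6,58],0],
    [1,[-6,22,60],0],
    [1,[-12,44,60],0],
    [1,[-19,70,60],0],
    [1,[-27,98,60],0],
    [1,[-35,126,60],0],
  ],
)

```text
t: 11.23
ee_pos: [510.9, -148.5, 110.6]
orientation: [-0.575, -3.087, -0.001]
ft_force: [0.5, 1.0, -2.4]
width: 17.8
grasp_force: 30.0
```

servo_tool(
  plan=[
    [1,[-8,28,0],0],
    [1,[-16,57,0],0],
    [1,[-24,86,0],0],
    [1,[-32,115,0],0],
    [1,[-39,142,0],0],
    [1,[-46,167,0],0],
    [1,[-51,187,0],0],
    [1,[-55,201,0],0],
    [1,[-57,208,0],0],
    [1,[-57,208,0],0],
  ],
)

```text
t: 12.07
ee_pos: [454.1, 58.7, 110.8]
orientation: [-0.57, -3.088, 0.0]
ft_force: [1.0, 0.1, -3.1]
width: 18.1
grasp_force: 30.0
```

servo_tool(
  plan=[
    [1,[0,0,-4],0],
    [1,[0,0,-8],0],
    [1,[0,0,-10],0],
    [1,[0,0,-10],0],
  ],
)

```text
t: 12.4
ee_pos: [455.4, 56.5, 100.3]
orientation: [-0.576, -3.087, 0.001]
ft_force: [-0.0, -0.2, -1.8]
width: 18.2
grasp_force: 30.0
```

```bash
python3 - <<'E'
from h import *
o=snap('w6');print(o['t'],o['ee_pos'],o['ft_force'],o['width'],o['grasp_force'],o['qpos'][5])
im,c=load('w6'); g=proj(c,(455.5,57.5,16)); print(g,proj(c,o['ee_pos']*[1,1,0]+[0,0,16]))
e=pot_px(im,g,60); print(e, e and plane(c,e[0],13))
E
```

```text
12.4 [455.37149393  56.4573265  100.32925896] [-0.04458368 -0.2003658  -1.79341053] 18.215944800002948 29.999485909938812 -1.1041869669378552
[284.46013168 216.78237861] [282.98077726 217.13790111]
((284.7778015136719, 214.99819946289062), (87.7021484375, 88.30523681640625), 17.465129852294922) [455.23334794  57.84889862  13.        ]
```

View pics/w6.png

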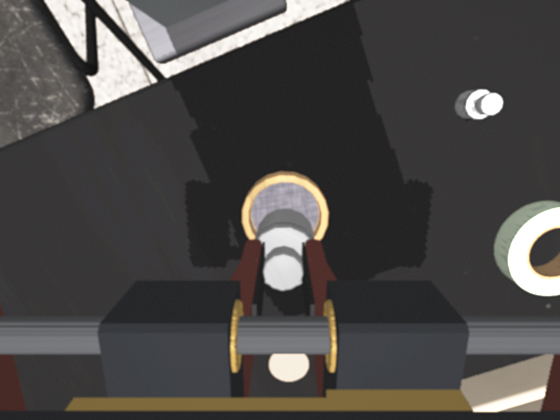

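Weight_34 hangs upright over pot_60, whose rim is centred at (285,215). That is (455.2,57.8), within 1 mm. I lower it.

servo_tool(
  plan=[
    [1,[0,0,-8],0],
    [1,[0,0,-20],0],
    [1,[0,0,-31],0],
    [1,[0,0,-38],0],
    [1,[0,0,-42],0],
    [1,[0,0,-43],0],
    [1,[0,0,-43.5],0],
    [1,[0,0,-44],0],
    [1,[0,0,-44],0],
  ],
)

```text
t: 13.2
ee_pos: [456.0, 57.2, 57.4]
orientation: [0.574, 3.088, 0.0]
ft_force: [0.2, 0.7, -1.5]
width: 18.1
grasp_force: 30.0
```

servo_tool(
  plan=[
    [1,[0,0,-0.3],0],
    [1,[0,0,-0.6],0],
    [1,[0,0,-0.6],0],
  ],
)

```text
t: 13.45
ee_pos: [456.2, 57.3, 57.0]
orientation: [0.574, 3.087, 0.001]
ft_force: [-0.5, 0.9, 3.1]
width: 17.8
grasp_force: 30.0
```

servo_tool(
  plan=[
    [0,[0,0,0],0],
    [0,[0,0,0],0],
    [0,[0,0,0],0],
    [0,[0,0,0],0],
    [0,[0,0,0],0],
    [0,[0,0,0],0],
    [0,[0,0,10],0],
    [0,[0,0,30],0],
    [0,[0,0,50],0],
    [0,[0,0,60],0],
  ],
)

```text
t: 14.28
ee_pos: [456.5, 57.3, 118.7]
orientation: [0.574, 3.086, 0.001]
ft_force: [0.7, 0.7, 0.3]
width: 81.3
grasp_force: 0.0
```

servo_tool(
  plan=[
    [0,[12,-20,0],0],
    [0,[30,-50,0],0],
    [0,[48,-82,0],0],
    [0,[66,-114,0],0],
    [0,[84,-144,0],0],
    [0,[98,-168,-10],0],
    [0,[105,-180,-25],0],
    [0,[105,-180,-27],0],
    [0,[105,-180,-27],0],
    [0,[105,-180,-27],0],
  ],
)

```text
t: 15.12
ee_pos: [559.9, -122.1, 89.5]
orientation: [-0.574, -3.087, -0.0]
ft_force: [-0.3, 0.0, -0.5]
width: 88.1
grasp_force: 0.0
```

```bash
python3 - <<'E'
from h import *
o=snap('w7');print(o['t'],o['ee_pos'],o['ft_force'],o['width'])
im,c=load('w7'); P=np.array((561,-123,40)); g=proj(c,P); r=c[0]*8/np.linalg.norm(P-c[4])
k=knob_px(im,c,g,r); print(g,r,k, k and plane(c,k[:2],38)); print(proj(c,o['ee_pos']*[1,1,0]+[0,0,38]))
i1,c1=load('w1'); print(k and tri([ray(c,k[:2]),ray(c1,(274.85,305.95))]))
E
```

```text
15.1167 [ 559.85054191 -122.14058286   89.50534159] [-0.29251389  0.02393495 -0.48027107] 88.0750947852592
[282.20419846 236.69120363] 13.392772197394573 (np.float32(283.75), np.float32(233.55), np.float32(13.8)) [ 560.15612975 -121.68649829   38.        ]
[282.85996629 233.35813117]
(array([ 560.00988832, -121.74132692,   38.28309643]), np.float64(0.10421320001804774))
```

View pics/w7.png

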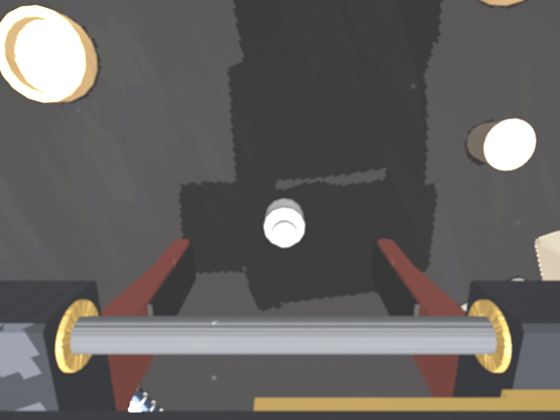

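The weight_26 knob is at (284,233), z≈38 to 40, centred to within 1 mm. I grip it.

servo_tool(
  plan=[
    [0,[0,1,-18],0],
    [0,[0,1,-35],0],
    [0,[0,1,-44],0],
    [0,[0,1,-47],0],
    [1,[0,1,-47],0],
    [1,[0,1,-47],0],
    [1,[0,1,-47],0],
    [1,[0,1,-47],0],
    [1,[0,1,-47],0],
    [1,[0,1,-47],0],
  ],
)

```text
t: 16.0
ee_pos: [560.9, -121.9, 42.9]
orientation: [0.574, 3.088, -0.0]
ft_force: [-0.5, 0.1, 0.1]
width: 51.4
grasp_force: 0.0
```

servo_tool(
  plan=[
    [1,[0,0,0],0],
    [1,[0,0,0],0],
    [1,[0,0,0],0],
    [1,[0,0,0],0],
    [1,[0,0,0],0],
    [1,[0,0,0],0],
  ],
)

```text
t: 16.5
ee_pos: [560.7, -121.8, 42.4]
orientation: [-0.574, -3.089, -0.0]
ft_force: [1.0, 0.3, -0.2]
width: 15.2
grasp_force: 30.0
```

servo_tool(
  plan=[
    [1,[0,0,4],0],
    [1,[0,0,16],0],
    [1,[0,0,32],0],
    [1,[-4,-3,44],0],
    [1,[-16,-10,49],0],
    [1,[-36,-24,50],0],
    [1,[-60,-39,50],0],
    [1,[-84,-55,50],0],
    [1,[-107,-70,50],0],
    [1,[-127,-83,50],0],
  ],
)

```text
t: 17.33
ee_pos: [430.9, -205.5, 92.8]
orientation: [-0.575, -3.088, -0.0]
ft_force: [-0.8, 0.2, -1.2]
width: 14.8
grasp_force: 30.0
```

servo_tool(
  plan=[
    [1,[-13,-8,0],0],
    [1,[-19,-12,0],0],
    [1,[-21,-13,0],0],
    [1,[-21,-13,0],0],
    [1,[-21,-13,0],0],
  ],
)

```text
t: 17.75
ee_pos: [413.3, -217.8, 92.7]
orientation: [0.574, 3.088, -0.0]
ft_force: [-0.8, 0.5, -1.7]
width: 15.1
grasp_force: 30.0
```

```bash
python3 - <<'E'
from h import *
o=snap('w8');print(o['t'],o['ee_pos'],o['ft_force'],o['width'],o['grasp_force'],o['qpos'][5])
im,c=load('w8'); g=proj(c,(413,-218,16)); print(g,proj(c,o['ee_pos']*[1,1,0]+[0,0,16]))
e=pot_px(im,g,60); print(e, e and plane(c,e[0],13))
E
```

```text
17.75 [ 413.28019565 -217.83010176   92.70534717] [-0.75208607  0.46600706 -1.69550387] 15.140088413401097 29.999729990959167 -1.7137369084644842
[282.50843212 220.00671842] [282.89678182 220.29258143]
((283.3388977050781, 218.37222290039062), (78.42290496826172, 79.97627258300781), 174.4481201171875) [ 413.01580308 -217.41075467   13.        ]
```

View pics/w8.png

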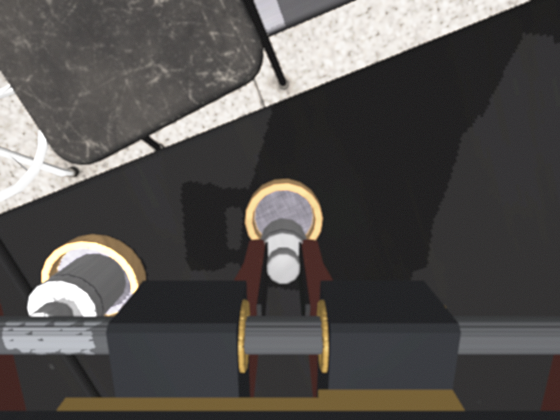

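Weight_26 is upright over pot_52, whose rim centre at (283,218) is (413.0,-217.4), within 1 mm. I lower it.

servo_tool(
  plan=[
    [1,[0,0,-8],0],
    [1,[0,0,-20],0],
    [1,[0,0,-31],0],
    [1,[0,0,-38],0],
    [1,[0,0,-42],0],
    [1,[0,0,-43],0],
    [1,[0,0,-43.5],0],
    [1,[0,0,-44],0],
    [1,[0,0,-44],0],
  ],
)

```text
t: 18.55
ee_pos: [413.0, -217.9, 48.7]
orientation: [0.574, 3.088, -0.0]
ft_force: [-0.0, -0.3, -1.3]
width: 14.8
grasp_force: 30.0
```

servo_tool(
  plan=[
    [1,[0,0,-0.3],0],
    [1,[0,0,-0.6],0],
    [1,[0,0,-0.6],0],
  ],
)

```text
t: 18.8
ee_pos: [413.0, -218.0, 48.4]
orientation: [0.575, 3.088, -0.0]
ft_force: [0.1, 0.4, 4.2]
width: 14.6
grasp_force: 30.0
```

servo_tool(
  plan=[
    [0,[0,0,0],0],
    [0,[0,0,0],0],
    [0,[0,0,0],0],
    [0,[0,0,0],0],
    [0,[0,0,0],0],
    [0,[0,0,0],0],
    [0,[0,0,10],0],
    [0,[0,0,35],0],
    [0,[0,0,65],0],
    [0,[0,0,82],0],
  ],
)

```text
t: 19.63
ee_pos: [413.3, -218.1, 132.5]
orientation: [0.574, 3.087, -0.001]
ft_force: [0.1, -0.5, 0.5]
width: 77.7
grasp_force: 0.0
```

servo_tool(
  plan=[
    [0,[1,20,0],0],
    [0,[2,55,0],0],
    [0,[3,92,0],0],
    [0,[5,130,0],0],
    [0,[7,168,0],0],
    [0,[8,206,0],0],
    [0,[10,244,0],0],
    [0,[12,282,0],0],
    [0,[13,318,0],0],
    [0,[15,350,0],0],
  ],
)

```text
t: 20.47
ee_pos: [427.4, 134.4, 130.7]
orientation: [0.573, 3.088, 0.001]
ft_force: [0.8, 0.0, -0.5]
width: 87.9
grasp_force: 0.0
```

servo_tool(
  plan=[
    [0,[1,30,0],0],
    [0,[2,53,0],0],
    [0,[2,65,-10],0],
    [0,[2,65,-30],0],
    [0,[2,65,-48],0],
    [0,[2,65,-50],0],
    [0,[2,65,-50],0],
    [0,[2,65,-50],0],
  ],
)

```text
t: 21.13
ee_pos: [429.7, 196.7, 80.1]
orientation: [-0.575, -3.088, 0.0]
ft_force: [-0.7, 0.2, 0.3]
width: 87.6
grasp_force: 0.0
```

```bash
python3 - <<'E'
from h import *
o=snap('w9');print(o['t'],o['ee_pos'],o['ft_force'],o['width'])
im,c=load('w9'); P=np.array((430,198,30)); g=proj(c,P); r=c[0]*6.5/np.linalg.norm(P-c[4])
k=knob_px(im,c,g,r); print(g,r,k, k and plane(c,k[:2],29)); print(proj(c,o['ee_pos']*[1,1,0]+[0,0,29]))
i1,c1=load('w1'); g1=proj(c1,P); k1=knob_px(i1,c1,g1,c1[0]*6.5/np.linalg.norm(P-c1[4])); print(g1,k1, k and k1 and tri([ray(c,k[:2]),ray(c1,k1[:2])]))
E
```

```text
21.1333 [429.71365495 196.73486705  80.09711937] [-0.68217109  0.15927446  0.34441987] 87.64219267851418
[285.03930805 233.77637978] 10.881737888216907 (np.float32(286.15), np.float32(231.75), np.float32(11.8)) [429.38070654 198.95407036  29.        ]
[282.88627499 233.50173692]
[538.44881804  78.36147169] (np.float32(540.64996), np.float32(76.75), np.float32(6.08)) (array([428.86331273, 199.26454196,  31.27044639]), np.float64(0.23564443370138338))
```

View pics/w9.png

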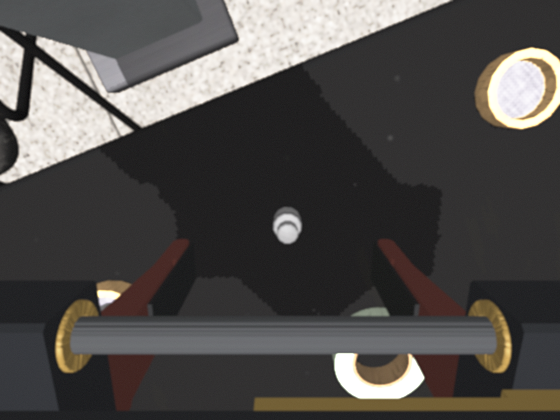

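The weight_18 knob is at (286,232), z≈31 from two views (expected 30), about 2 mm off. The tape roll at (378,350) is well clear of the fingers. I grip it.

servo_tool(
  plan=[
    [0,[0,1.5,-18],0],
    [0,[0,1.5,-35],0],
    [0,[0,1.5,-44],0],
    [0,[0,1.5,-47],0],
    [1,[0,1.5,-47],0],
    [1,[0,1.5,-47],0],
    [1,[0,1.5,-47],0],
    [1,[0,1.5,-47],0],
    [1,[0,1.5,-47],0],
    [1,[0,1.5,-47],0],
  ],
)

```text
t: 22.02
ee_pos: [429.9, 198.8, 33.3]
orientation: [0.574, 3.088, 0.001]
ft_force: [0.1, -0.9, 0.0]
width: 51.0
grasp_force: 0.0
```

servo_tool(
  plan=[
    [1,[0,0,0],0],
    [1,[0,0,0],0],
    [1,[0,0,0],0],
    [1,[0,0,0],0],
    [1,[0,0,0],0],
    [1,[0,0,0],0],
  ],
)

```text
t: 22.52
ee_pos: [429.7, 198.7, 32.8]
orientation: [-0.574, -3.089, 0.0]
ft_force: [-0.0, 0.3, -0.4]
width: 12.0
grasp_force: 30.1
```

servo_tool(
  plan=[
    [1,[0,0,4],0],
    [1,[0,0,16],0],
    [1,[0,0,32],0],
    [1,[0,3,44],0],
    [1,[-2,14,49],0],
    [1,[-6,34,50],0],
    [1,[-11,60,50],0],
    [1,[-15,87,50],0],
    [1,[-20,112,50],0],
    [1,[-23,132,50],0],
  ],
)

```text
t: 23.35
ee_pos: [405.9, 332.9, 82.8]
orientation: [0.573, 3.089, 0.001]
ft_force: [0.0, 0.5, -0.4]
width: 11.6
grasp_force: 30.0
```

servo_tool(
  plan=[
    [1,[-2,15,0],0],
    [1,[-4,22,0],0],
    [1,[-4,24,0],0],
    [1,[-4,24,0],0],
    [1,[-4,24,0],0],
  ],
)

```text
t: 23.77
ee_pos: [402.5, 353.9, 82.7]
orientation: [-0.575, -3.088, 0.001]
ft_force: [0.2, 0.4, -0.1]
width: 11.5
grasp_force: 30.0
```

```bash
python3 - <<'E'
from h import *
o=snap('w10');print(o['t'],o['ee_pos'],o['ft_force'],o['width'],o['grasp_force'],o['qpos'][5])
im,c=load('w10'); g=proj(c,(403,355,16)); print(g,proj(c,o['ee_pos']*[1,1,0]+[0,0,16]))
e=pot_px(im,g,60); print(e, e and plane(c,e[0],13))
E
```

```text
23.7667 [402.52790205 353.8700958   82.67093633] [ 0.24167902  0.42486923 -0.13415886] 11.483416827203547 29.9998739361763 -0.50346528578644
[284.87923352 225.2602208 ] [282.96877994 225.20964498]
((286.3985290527344, 220.19839477539062), (67.62960815429688, 69.49266052246094), 106.42899322509766) [401.07758102 356.80399455  13.        ]
```

View pics/w10.png

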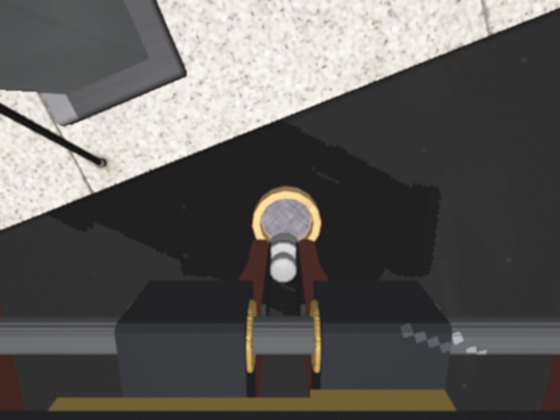

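Weight_18 is upright over pot_44, whose rim centre at (286,220) is (401.5,356.5). I shift 1 to 2 mm and lower it.

servo_tool(
  plan=[
    [1,[-1,1.5,-8],0],
    [1,[-1,1.5,-20],0],
    [1,[-1,1.5,-31],0],
    [1,[-1,1.5,-38],0],
    [1,[-1,1.5,-42],0],
    [1,[-1,1.5,-43],0],
    [1,[-1,1.5,-43.5],0],
    [1,[-1,1.5,-44],0],
    [1,[-1,1.5,-44],0],
  ],
)

```text
t: 24.57
ee_pos: [401.7, 356.2, 38.9]
orientation: [0.574, 3.089, 0.0]
ft_force: [-0.2, 0.0, 0.1]
width: 12.0
grasp_force: 30.0
```

servo_tool(
  plan=[
    [1,[0,0,-0.3],0],
    [1,[0,0,-0.5],0],
    [1,[0,0,-0.5],0],
  ],
)

```text
t: 24.82
ee_pos: [402.0, 356.5, 38.8]
orientation: [0.574, 3.088, 0.001]
ft_force: [-0.4, -0.7, 3.8]
width: 11.5
grasp_force: 30.0
```

Contact. I release and withdraw.

servo_tool(
  plan=[
    [0,[0,0,0],0],
    [0,[0,0,0],0],
    [0,[0,0,0],0],
    [0,[0,0,0],0],
    [0,[0,0,0],0],
    [0,[0,0,0],0],
    [0,[0,0,10],0],
    [0,[0,0,30],0],
    [0,[0,0,60],0],
    [0,[0,0,90],0],
  ],
)

```text
t: 25.65
ee_pos: [401.1, 355.7, 129.3]
orientation: [-0.574, -3.087, 0.002]
ft_force: [0.3, -0.0, 0.4]
width: 75.0
grasp_force: 0.0
```

servo_tool(
  plan=[
    [0,[-10,20,20],0],
    [0,[-25,50,40],0],
    [0,[-40,80,60],0],
    [0,[-55,110,80],0],
    [0,[-65,130,90],0],
    [0,[-70,140,90],0],
    [0,[-70,140,90],0],
  ],
)

```text
t: 26.23
ee_pos: [330.8, 497.9, 219.2]
orientation: [0.57, 3.089, 0.003]
ft_force: [-0.9, -0.2, 0.7]
width: 87.8
grasp_force: 0.0
```

```bash
python3 - <<'E'
from h import *
o=ctrl.get_obs();print(o['t'],o['ee_pos'],o['width'])
a=ctrl.get_image('scene')[130:360,150:430]; b=ctrl.get_image('top')[150:260,100:460]
cv2.imwrite('pics/end.png',np.vstack([cv2.resize(a,(520,427)),cv2.resize(b,(520,159))]))
E
```

```text
26.2333 [330.82130868 497.92231909 219.16358459] 87.77416950419976
```

View pics/end.png

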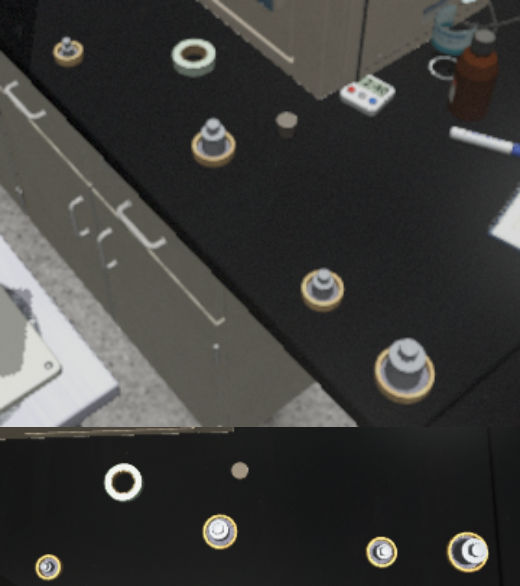

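All four weights stand upright in their own pots, at crop pixels (68,48), (213,140), (322,287) and (406,365). The stopper and tape roll have not moved.

```bash
python3 -c "
from workcell import ctrl
print(ctrl.close_job())"
```

```text
the job is handed in; nothing more can be done
None
```

All four weights are upright in the pots of their own size, placed largest first, with the stopper and tape roll left where they were; I handed the job in at about 26 s.

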